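Put the faceplate away and shut the locked-out drawer

ROBOT

A 6-joint arm with a two-finger parallel gripper is mounted at the origin on the work surface. World frame = base frame: x ahead of the robot, y to its left, z up, the work surface at z = 0. Lengths are in m, angles in rad, forces in N, time in s.
With the tool pointing down it reaches from about 0.25 to 0.775 m from the base axis. Payload 8.9 kg.
Tool frame: the origin (TCP) lies at the very end of the fingers, on their centre line; the grasp point (between the pads) lies 19 mm behind it (robot.grip_point_offset is the distance from the TCP to the grasp point, in m); z points along the fingers, y is the line along which they close (so a half turn about z gives the same grasp; the last joint's range is limited). The gripper opens to 85 mm and grips with 20 to 120 N. Pads are 22 mm wide; open, the fingers measure 114 mm over their backs; the gripper's body (76 mm by 85 mm) begins 54 mm behind the grasp point. The pads swing forward as they close: fully open they stand 13 mm farther back than shut.
Start: joints at [1.138, 0.291, -0.153, 1.127, 0, 1.431], TCP at [0.152, 0.503, 0.231] pointing down, gripper open.
Joint ranges: [-2.52, 2.52], [-0.91, 1.74], [-1.3, 1.37], [-1.96, 2.02], [-1.52, 1.47], [-3.14, 3.14]. Speed limits (rad/s): [2.22, 2.22, 2.79, 3.14, 3.14, 3.14].

INTERFACE

Orientations are given as a unit quaternion [w, x, y, z].
In Python, from plant import get_obs, camera, robot gives the robot as it stands. The module is installed in compiled form; this text tells all that it offers.
- The arm moves only by the tool carry_out, never from a script. Its argument "moves" is a list of rows, each a list of 2 entries, a list of its own where there are three numbers: the shift along the tool's x, y, z each as a share of 250 mm, from -1 to 1, then the turn, a rotation vector about the tool's x, y, z each as a share of pi/2 rad, from -1 to 1. In form: [[[x, y, z], [wx, wy, wz]], ...]. A call has 1 to 12 rows; each row is the pose to reach, as a shift and turn from the pose commanded when the call began, along the tool's axes at that moment; what a row does not reach only later rows make up. A row lasts 1/12 s, in which the tool goes at most 41.7 mm and 7.16 degrees, less where a joint would pass 70% of its speed; a pose out of reach is approached as far as the arm can. A call with a number of a shift or a turn outside -1 to 1 is refused whole. A call with a gripper value outside its range is refused whole. "jaw" is the opening, from 0 (shut) to 1 (fully open), set as the call begins (left out, the last holds). The fingers move at their own pace and stop on an object; "force" is the grip in N (left out, the last holds). Time passes only in rows, so rows that repeat a pose let the fingers close. It gives the time, the measured TCP pose, the force, the opening and the grip force at its end, in the units of the state.
- get_obs(): the state, without advancing time (a new reading comes with each control period).
- camera(name): name is "side" or "top"; returns a dict with "image" (400x640x3 uint8, red, green, blue), "fx", "fy", "cx", "cy" (pixels), "camera_from_world" (4x4, takes a point from world to camera coordinates). Camera axes: x right, y up, looking along -z (the intrinsics and any distortion apply to the point x, -y, -z); pixel columns grow to the right and rows downward; lengths in m; the calibration is good to about 2 mm. A picture is of the moment at which its call begins. There is no depth.
- robot.sign_off(): hands the job in; it is judged then, once.
The state is a dict: "time": time; "joint_positions": joint angles; "dq": joint speeds; "tau": joint torques, N m; "eef_pos": TCP position; "ee_rot": TCP orientation; "ft_force": force on the tool from outside, world axes, zero at the start; "ft_torque": the same for the moment, N m; "grip_width": opening from 0.0 (shut) to 1.0 (fully open); "finger_force": force on a finger pad.
Only numpy, scipy, OpenCV 4.12 (cv2) and the standard library are available. Lean on these libraries where they do the work, as an engineer would, in place of code of your own. Each camera call takes 0.05 s, during which the arm holds its last target. There are 200 camera calls.

TASK

Lay the steel faceplate down gently, hub up and flat, in the empty square bay of the accessory drawer; do not drop it in. Then press the lock lever on the drawer's slide to let the drawer off its catch, and push the drawer fully home, without slamming it, until it seats at its detent. Leave the other things on the bench and the chest where they are.

Things in the scene. Friction and masses are not known exactly. Their poses are not given: they have to be found in the camera images.
- chest: low birch-plywood bench chest, 290 mm wide, 250 deep, 135 high, fixed to the bench, with one drawer. Origin: centre of its underside. Its -x axis points out of its front (the way the drawer opens), +y is to the left of someone facing the drawer front, z up; the front edge of its case lies at x = -125 mm
- drawer (a joint): drawer position, m: 0 = fully home, 0.18 = fully out; it slides along the chest's x on full-extension slides. It starts locked out at about 0.178: a catch keeps it from closing past 0.177 until the lever is pressed. Off the catch it runs with 2 to 4 N of drag; a sprung detent is felt from 0.02, takes 8 to 15 N to pass, and from about 0.007 down draws the drawer home
- lever (a joint): lock lever angle, rad: 0 = up (sprung back), 0.24 = pressed right down. The pawl clears the catch from about 0.14 on; once the drawer has moved in 12 mm with the lever held down, the catch is passed and the lever can be let go
- lever_pad (a point): centre of the top face of the lever's thumb pad: dark steel, 42 mm long (chest x) by 18 mm wide, outside the drawer's left-hand side (chest +y), 96 mm above the bench, 86 mm in front of the case while locked out; it moves with the drawer. Pressed down with the fingertips it clears the catch after 6.5 mm and stops after 11 mm; spring 2 to 5 N
- lever_lip (a point): top edge of the lip at the pad's end nearest the case: turned up 10 mm above the pad, 18 mm wide, its face 21 mm from the pad's centre; a fingertip that holds the pad down can push on it, towards the case (chest +x), to start the drawer in
- bay (a point): centre of the floor of the empty square bay, at the front right of the drawer: clear floor 112 mm (chest x) by 115 mm (chest y), 28 mm above the bench; dividers 46 mm high, drawer rim 49 mm and front panel 86 mm above that floor. The narrow bay to its left holds a drill chuck, the rear bay a rack of lathe centres. Axes as the chest's
- handle (a point): centre of the bow handle on the drawer front: a round steel bar 12 mm thick, 110 mm long along the chest's y, 64 mm above the bench; its centre line stands 30 mm out from the face of the front panel (panel 290 mm wide, top edge 114 mm above the bench, 18 mm thick, closing against the case)
- faceplate: steel lathe faceplate, about 0.45 kg: a round disc 80 mm in diameter and 8 mm thick, lying flat on the bench, with a round hub 36 mm in diameter standing 26 mm above it (34 mm overall). Origin: centre of the disc's underside; z up through the hub
- scroll_chuck: bystander: four-jaw scroll chuck, 90 mm across, 72 mm high, 1.9 kg. Faceplate, scroll chuck and wax tin stand to the robot's left and change places
- wax_tin: bystander: round wax tin, 84 mm across, 55 mm high; origin under its centre
- bowl: bystander: wooden bowl, 124 mm across, 45 mm high, on top of the chest
- gouge: bystander: turning gouge, 395 mm long, 32 mm thick, lying at the left edge of the bench
- callipers: bystander: steel callipers lying flat, 140 mm long, 10 mm thick; origin at their pivot
There are look-alikes about, which are no part of the job. Leave any black or blue look-alike of the faceplate alone.

How it is judged:
By the outcome, as a careful person would: the job done as asked, in the order asked, and still so for the second after the job is handed in, with the robot touching nothing.
It also fails if it takes over 61 s, if anything falls off the work surface, if the arm or the gripper's body presses on something with over 40 N, if the wrist force passes 120 N, or if a joint passes its speed limit or range.

## Working session

There is one attempt and no reset: what is moved stays moved. The work goes in short steps, Python scripts to look and compute and a tool call to move; the robot and the scene stay as the last step left them, time stands still between calls to the robot, and variables do not carry over. Pictures are saved under pics/ and viewed, at most 10 in all, crops included, and the job is handed in when it is done.

Besides the shell and the picture viewer there is one more tool, called after "Request:" by a JSON object that holds its "fn" and its "kwargs", one argument or row to a line. carry_out: Moves the arm, as the interface text tells. Shift numbers are shares of 250 mm and turn numbers shares of pi/2 rad, none past 1 either way. Its arguments: {"type":"object","properties":{"moves":{"type":"array"},"jaw":{"type":"number"},"force":{"type":"number"}},"required":["moves"]}

```bash
mkdir -p pics; python3 - <<'E'
from plant import get_obs,camera
import cv2,numpy as np
for n in("top","side"):
    c=camera(n);cv2.imwrite(f"pics/{n}0.png",c["image"][:,:,::-1])
    print(n,{k:(np.round(v,4).tolist() if k!="image" else 0) for k,v in c.items()})
print(get_obs())
E
```

```text
top {'image': 0, 'fx': 482.4594, 'fy': 482.4594, 'cx': 320.8037, 'cy': 195.5117, 'camera_from_world': [[0.0252, -0.9996, -0.0148, 0.0954], [0.9863, 0.0224, 0.1636, -0.5805], [-0.1632, -0.0188, 0.9864, -1.4572], [0.0, 0.0, 0.0, 1.0]]}
side {'image': 0, 'fx': 363.3757, 'fy': 363.3757, 'cx': 317.5959, 'cy': 200.0677, 'camera_from_world': [[0.978, -0.2084, -0.0078, -0.5337], [0.1657, 0.7538, 0.6359, -0.2261], [-0.1266, -0.6232, 0.7718, -1.1462], [0.0, 0.0, 0.0, 1.0]]}
{'time': 0.1, 'joint_positions': array([ 1.13771993e+00,  2.91223410e-01, -1.54019658e-01,  1.12671117e+00,
       -1.72007992e-05,  1.43152606e+00]), 'dq': array([ 1.55524143e-05, -1.95266834e-03,  2.39610015e-03,  5.63905977e-04,
       -1.37757401e-03, -2.43285626e-04]), 'tau': array([ 1.13602367e-03, -5.37979603e+01,  3.31918573e+01,  9.39043384e-03,
       -2.99042485e-04,  5.46518052e-06]), 'eef_pos': array([0.1518634 , 0.50215662, 0.23080166]), 'ee_rot': array([-1.55178904e-04,  1.46375233e-01,  9.89228970e-01, -5.57838065e-04]), 'ft_force': array([-0.5357683 , -1.0071755 , -0.50204838]), 'ft_torque': array([ 0.04605494, -0.00735241,  0.01031573]), 'finger_force': 0.0, 'grip_width': 1.0003874011053044}
```

View pics/top0.png

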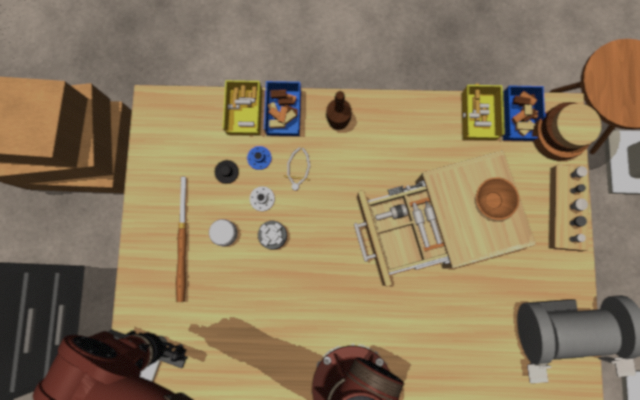

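View pics/side0.png

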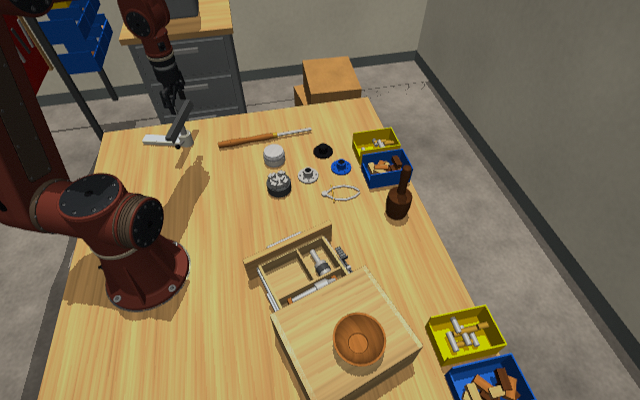

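The steel faceplate is in the top view at about (262,198). Things it could be mistaken for are the black look-alike (227,172), the blue look-alike (259,157), the scroll chuck (272,235) and the wax tin (222,232). By its description I choose (262,198). The chest is on the right, with its drawer open towards the left; the bay is at about (400,245) and the lever near (405,188). Next is one close crop to check the choice and get chest pixels.

```bash
cat > h.py <<'E'
import numpy as np,cv2
from plant import get_obs,camera,robot
def ray(c,uv,z):
    T=c["camera_from_world"];R,t=T[:3,:3],T[:3,3];o=-R.T@t
    d=R.T@np.array([(uv[0]-c["cx"])/c["fx"],-(uv[1]-c["cy"])/c["fy"],-1])
    return o+d*(z-o[2])/d[2]
def proj(c,p):
    T=c["camera_from_world"];q=T[:3,:3]@np.asarray(p)+T[:3,3]
    return np.array([c["cx"]+c["fx"]*q[0]/-q[2],c["cy"]+c["fy"]*q[1]/q[2]])
E
python3 - <<'E'
import cv2,numpy as np
t=cv2.imread("pics/top0.png");s=cv2.imread("pics/side0.png")
f=lambda i,x,y,w,h,k:cv2.resize(i[y:y+h,x:x+w],None,fx=k,fy=k,interpolation=cv2.INTER_CUBIC)
a=f(t,345,145,200,145,4)
b=f(t,200,140,100,120,4);c=f(s,250,130,100,120,4)
cv2.imwrite("pics/c1.png",a);cv2.imwrite("pics/c2.png",np.hstack([b,c]))
E
```

```text
(no output)
```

View pics/c1.png

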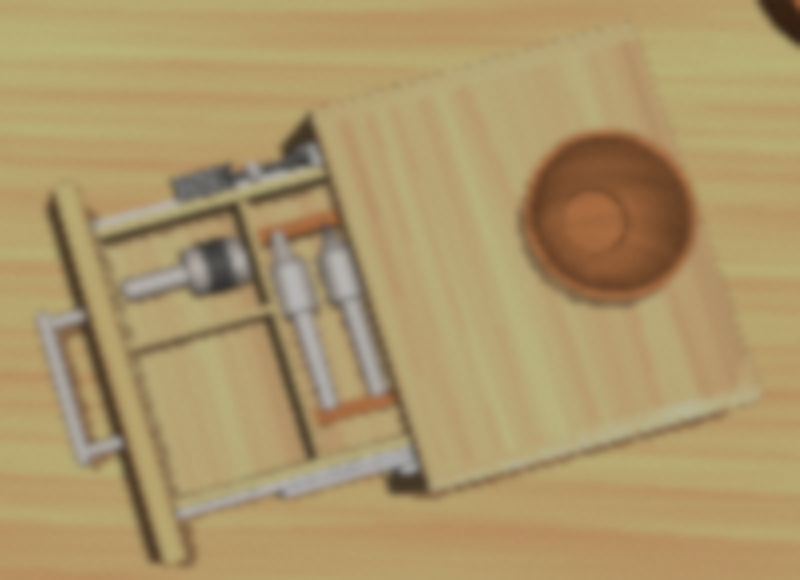

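View pics/c2.png

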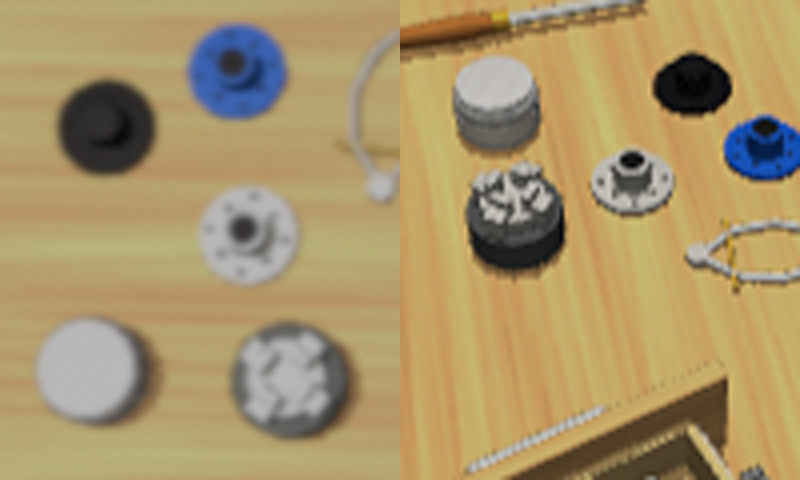

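The crop confirms a light steel disc with a hub at top (262.2,198.7) and side (308,176). The black and blue ones are look-alikes. The chest's top corners in crop c1 are (312,112), (430,492), (762,392) and (635,25).

```bash
python3 - <<'E'
from h import *
from scipy.optimize import least_squares
t=camera("top");s=camera("side")
cr=lambda p,o:(np.array(p)+.5)/4-.5+o
fp=cr((249,235),(200,140));print("fp top",ray(t,fp,.008),"hub top",ray(t,cr((243,228),(200,140)),.034))
print("fp side",ray(s,cr((232,182),(250,130)),.008),"hub",ray(s,cr((231,159),(250,130)),.034))
obs=[((-.125,.145,.135),(312,112)),((-.125,-.145,.135),(430,492)),((.125,-.145,.135),(762,392)),((.125,.145,.135),(635,25))]
# drawer out .178: face of panel x=-.125-.018-.178 ; top .114 ; handle centre
obs+=[((-.321,.145,.114),(52,187)),((-.321,-.145,.114),(158,560)),((-.351,.055,.07),(42,318)),((-.351,-.055,.07),(83,462)),((-.125-.086,.118+.035,.096),(203,183))][:2]
def w(p,q):
    c,s_=np.cos(p[2]),np.sin(p[2]);return np.array([p[0]+c*q[0]-s_*q[1],p[1]+s_*q[0]+c*q[1],q[2]])
f=lambda p:np.concatenate([proj(t,w(p,q))-cr(u,(345,145)) for q,u in obs])
r=least_squares(f,[.4,-.35,-1.2]);p=r.x;print(p,np.round(r.fun,1))
for z,u in((.096,(203,183)),(.07,(62,390))):
    g=ray(t,cr(u,(345,145)),z)-[p[0],p[1],0];c,s_=np.cos(p[2]),np.sin(p[2]);print("chest frame",c*g[0]+s_*g[1],-s_*g[0]+c*g[1])
for u in((137,350),(275,315),(315,462),(178,505)):
    g=ray(t,cr(u,(345,145)),.075)-[p[0],p[1],0];print("bay rim",c*g[0]+s_*g[1],-s_*g[0]+c*g[1])
for q in obs[:6]: print(np.round(proj(s,w(p,q[0])),1))
print(w(p,(0,0,0)))
E
```

```text
fp top [0.57111024 0.2988507  0.008     ] hub top [0.57252053 0.30013349 0.034     ]
fp side [0.56951259 0.29505904 0.008     ] hub [0.5703515  0.30038241 0.034     ]
[ 0.53843955 -0.35070584 -1.28043788] [-0.6 -0.9 -0.1 -0.1  0.2  1.8 -0.7 -1.   0.  -1.1  1.1  1. ]
chest frame -0.20946624124683352 0.11743365676118978
chest frame -0.352771026707034 -0.0032401851498972123
bay rim -0.2902895937484376 0.010618305367620054
bay rim -0.18224294201697366 0.008612206479840949
bay rim -0.18572557457483596 -0.10478141921490125
bay rim -0.29336240986758166 -0.1084368078885097
[365.4 263.9]
[269.2 313. ]
[316.5 412.1]
[423.5 345.2]
[329.9 218.6]
[242.4 258. ]
[ 0.53843955 -0.35070584  0.        ]
```

```bash
cat >> h.py <<'E'
P=np.array([.5384,-.3507,-1.2804])
def w(q,p=None):
    p=P if p is None else p
    c,s=np.cos(p[2]),np.sin(p[2]);return np.array([p[0]+c*q[0]-s*q[1],p[1]+s*q[0]+c*q[1],q[2]])
E
python3 - <<'E'
from h import *
out=[]
for n,(x,y,W,H),k in(("top",(350,150,190,140),3),("side",(235,210,195,200),3)):
    c=camera(n);im=np.ascontiguousarray(c["image"][y:y+H,x:x+W,::-1]);im=cv2.resize(im,None,fx=k,fy=k,interpolation=cv2.INTER_CUBIC)
    def pl(pts,col):
        q=[(proj(c,w(a))+.5-[x,y])*k for a in pts]
        cv2.polylines(im,[np.int32(np.round(q))],True,col,1)
    pl([(-.125,.145,.135),(-.125,-.145,.135),(.125,-.145,.135),(.125,.145,.135)],(0,0,255))
    pl([(-.321,.145,.114),(-.321,-.145,.114),(-.303,-.145,.114),(-.303,.145,.114)],(255,0,255))
    pl([(-.232,.108,.096),(-.232,.126,.096),(-.19,.126,.096),(-.19,.108,.096)],(0,255,0))
    pl([(-.351,.055,.064),(-.351,-.055,.064)],(255,255,0))
    pl([(-.29,.008,.074),(-.184,.008,.074),(-.184,-.107,.074),(-.29,-.107,.074)],(255,0,0))
    for r,z in((.04,.008),(.018,.034)):pass
    out.append(im)
cv2.imwrite("pics/o1.png",out[0]);cv2.imwrite("pics/o2.png",out[1])
E
```

```text
(no output)
```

View pics/o1.png

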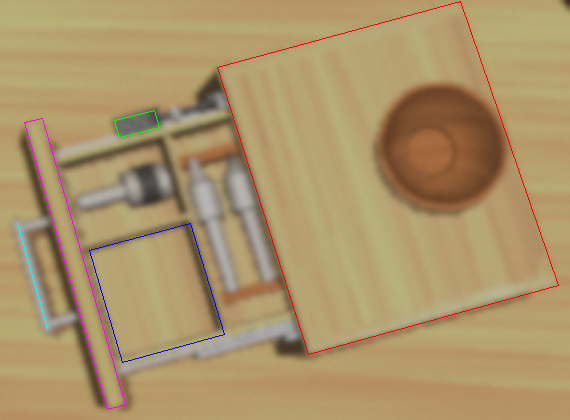

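View pics/o2.png

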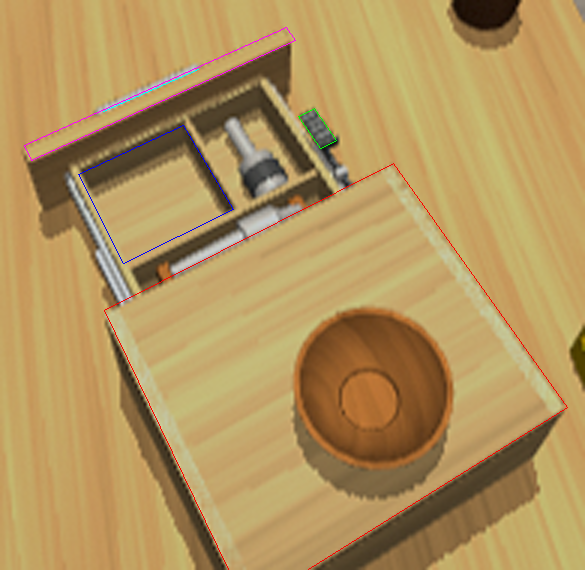

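The overlays sit on the chest, panel, handle, bay and lever pad to within about 2 px in both views, so the chest pose is good. Next I reach above the faceplate, keeping the current yaw.

```bash
cat >> h.py <<'E'
from scipy.spatial.transform import Rotation as Ro
def go(x,y,z,yaw=None):
    "shares for the tool to reach world x,y,z pointing down, tool-y heading yaw (deg)"
    o=get_obs();R=Ro.from_quat(o["ee_rot"],scalar_first=True)
    d=R.inv().apply(np.array([x,y,z])-o["eef_pos"])
    t=np.zeros(3)
    if yaw is not None:
        a=np.radians(yaw);Y=[np.cos(a),np.sin(a),0];Z=[0,0,-1.];G=Ro.from_matrix(np.c_[np.cross(Y,Z),Y,Z])
        t=(R.inv()*G).as_rotvec()
    print("shift",np.round(d/.25,3),"turn",np.round(t/(np.pi/2),3),"rows~",np.linalg.norm(d)/.0417)
E
python3 - <<'E'
from h import *
go(.571,.2995,.13,73.2)
c=camera("top");print(ray(c,(272.2,234),.072),w((-.24,-.0495,0)),w((-.211,.117,0)))
E
```

```text
shift [-1.839 -0.291  0.404] turn [-0. -0. -0.] rows~ 11.424838670040417
[0.4523643  0.25336205 0.072     ] [ 0.42225287 -0.13492212  0.        ] [ 0.59008522 -0.11503363  0.        ]
```

Request:
{"fn": "carry_out", "kwargs": {
  "moves": [
    [[-0.9,-0.15,0.0],[0,0,0]],
    [[-0.9,-0.15,0.0],[0,0,0]],
    [[-0.9,-0.15,0.0],[0,0,0]],
    [[-0.9,-0.15,0.0],[0,0,0]],
    [[-0.9,-0.15,0.0],[0,0,0]],
    [[-0.9,-0.15,0.0],[0,0,0]]
  ],
  "jaw": 0.68,
  "force": 40
}}

```text
time: 0.85
eef_pos: [0.3602, 0.3994, 0.2313]
ee_rot: [0.001, 0.148, 0.989, -0.0]
ft_force: [-0.5, 0.4, 0.0]
grip_width: 0.68
finger_force: 0.0
```

```bash
python3 -c "
from h import *
go(.571,.2995,.13,73.2);go(.571,.2995,.01,73.2);print(get_obs()['time'],get_obs()['eef_pos'])"
```

```text
shift [-0.922 -0.136  0.407] turn [ 0.     0.001 -0.002] rows~ 6.0979254254023925
shift [-0.922 -0.136  0.887] turn [ 0.     0.001 -0.002] rows~ 7.71037085377108
0.85 [0.36024465 0.39938345 0.23131917]
```

Request:
{"fn": "carry_out", "kwargs": {
  "moves": [
    [[-0.92,-0.136,0.2],[0,0,0]],
    [[-0.92,-0.136,0.2],[0,0,0]],
    [[-0.92,-0.136,0.3],[0,0,0]],
    [[-0.92,-0.136,0.4],[0,0,0]],
    [[-0.92,-0.136,0.4],[0,0,0]],
    [[-0.92,-0.136,0.4],[0,0,0]],
    [[-0.92,-0.136,0.6],[0,0,0]],
    [[-0.92,-0.136,0.6],[0,0,0]],
    [[-0.92,-0.136,0.6],[0,0,0]]
  ]
}}

```text
time: 1.6
eef_pos: [0.5642, 0.3008, 0.0775]
ee_rot: [-0.003, 0.147, 0.989, -0.002]
ft_force: [-0.5, 0.1, -0.3]
grip_width: 0.681
finger_force: 0.0
```

```bash
python3 -c "
from h import *
go(.571,.2995,.01,73.2)
o=[]
for n,(x,y) in (('top',(212,150)),('side',(258,130))):
    c=camera(n);o.append(cv2.resize(np.ascontiguousarray(c['image'][y:y+95,x:x+95,::-1]),None,fx=4,fy=4,interpolation=cv2.INTER_CUBIC))
cv2.imwrite('pics/p1.png',np.hstack(o))"
```

```text
shift [-0.029  0.004  0.27 ] turn [-0.003 -0.004 -0.001] rows~ 1.6259568660264792
```

View pics/p1.png

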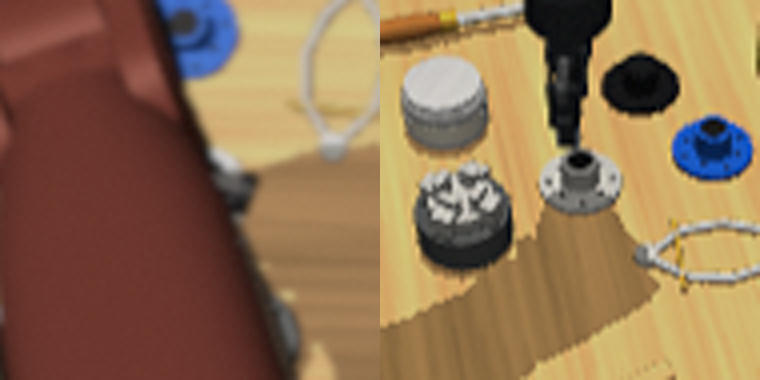

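The side view shows the gripper above the steel faceplate and clear of the chuck and tin. I descend and grip the hub.

Request:
{"fn": "carry_out", "kwargs": {
  "moves": [
    [[0,0,0.08],[0,0,0]],
    [[0,0,0.16],[0,0,0]],
    [[0,0,0.22],[0,0,0]],
    [[0,0,0.26],[0,0,0]],
    [[0,0,0.28],[0,0,0]],
    [[0,0,0.28],[0,0,0]],
    [[0,0,0.28],[0,0,0]]
  ]
}}

```text
time: 2.28
eef_pos: [0.5674, 0.3029, 0.0127]
ee_rot: [0.001, 0.146, 0.989, 0.0]
ft_force: [0.3, -0.4, 0.8]
grip_width: 0.68
finger_force: 0.0
```

```bash
python3 -c "
from h import *
go(.571,.2995,.01,73.2);print(get_obs()['eef_pos'],get_obs()['ft_force'])"
```

```text
shift [-0.018 -0.009  0.011] turn [ 0.001  0.001 -0.   ] rows~ 0.13533345643014424
[0.56740004 0.30291994 0.01268185] [ 0.30441583 -0.36410565  0.7975601 ]
```

Request:
{"fn": "carry_out", "kwargs": {
  "moves": [
    [[-0.018,-0.009,0.01],[0,0,0]],
    [[-0.018,-0.009,0.01],[0,0,0]],
    [[-0.018,-0.009,0.01],[0,0,0]]
  ]
}}

```text
time: 2.53
eef_pos: [0.5711, 0.2987, 0.0093]
ee_rot: [0.0, 0.147, 0.989, 0.0]
ft_force: [-0.2, 0.6, 0.6]
grip_width: 0.682
finger_force: 0.0
```

Request:
{"fn": "carry_out", "kwargs": {
  "moves": [
    [[0,0,0],[0,0,0]],
    [[0,0,0],[0,0,0]],
    [[0,0,0],[0,0,0]],
    [[0,0,0],[0,0,0]],
    [[0,0,0],[0,0,0]],
    [[0,0,0],[0,0,0]],
    [[0,0,0],[0,0,0]],
    [[0,0,0],[0,0,0]]
  ],
  "jaw": 0.2,
  "force": 60
}}

```text
time: 3.2
eef_pos: [0.5708, 0.2991, 0.0094]
ee_rot: [0.0, 0.146, 0.989, 0.0]
ft_force: [-1.9, -0.4, 6.0]
grip_width: 0.402
finger_force: 60.0
```

Request:
{"fn": "carry_out", "kwargs": {
  "moves": [
    [[0,0,-0.05],[0,0,0]],
    [[0,0,-0.15],[0,0,0]],
    [[0,0,-0.3],[0,0,0]],
    [[0,0,-0.45],[0,0,0]],
    [[0,0,-0.6],[0,0,0]],
    [[0,0,-0.7],[0,0,0]],
    [[0,0,-0.7],[0,0,0]],
    [[0,0,-0.7],[0,0,0]]
  ]
}}

```text
time: 3.87
eef_pos: [0.571, 0.2991, 0.1852]
ee_rot: [0.001, 0.146, 0.989, 0.001]
ft_force: [0.2, -0.3, -5.6]
grip_width: 0.399
finger_force: 60.7
```

```bash
python3 -c "
from h import *
go(.49,.065,.185,45);go(.4223,-.1349,.185,16.6)
c=camera('side');cv2.imwrite('pics/l.png',c['image'][90:290,200:460,::-1])"
```

```text
shift [ 0.039 -0.99  -0.001] turn [0.001 0.001 0.313] rows~ 5.939236182294286
shift [ 0.067 -1.834 -0.002] turn [0.001 0.001 0.629] rows~ 11.000395986624216
```

View pics/l.png

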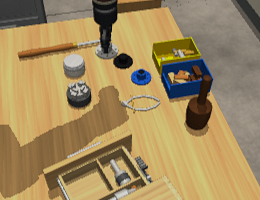

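The faceplate hangs level in the gripper at about (105,52) in the crop, and the measured weight (5.6 N) agrees. Now I carry it over the bay.

Request:
{"fn": "carry_out", "kwargs": {
  "moves": [
    [[0.02,-0.1,0],[0,0,0.05]],
    [[0.03,-0.23,0],[0,0,0.1]],
    [[0.03,-0.36,0],[0,0,0.15]],
    [[0.03,-0.5,0],[0,0,0.2]],
    [[0.035,-0.63,0],[0,0,0.25]],
    [[0.04,-0.76,0],[0,0,0.3]],
    [[0.04,-0.88,0],[0,0,0.35]],
    [[0.04,-0.96,0],[0,0,0.4]],
    [[0.04,-0.99,0],[0,0,0.45]],
    [[0.04,-0.99,0],[0,0,0.5]]
  ]
}}

```text
time: 4.75
eef_pos: [0.4869, 0.063, 0.1818]
ee_rot: [-0.002, 0.516, 0.856, -0.001]
ft_force: [0.9, 0.4, -3.5]
grip_width: 0.401
finger_force: 61.1
```

```bash
python3 -c "
from h import *
go(.4223,-.1349,.185,16.6)"
```

```text
shift [-0.58  -0.598 -0.011] turn [-0.003 -0.001  0.124] rows~ 4.992393238129014
```

Request:
{"fn": "carry_out", "kwargs": {
  "moves": [
    [[-0.08,-0.08,-0.005],[0,0,0.04]],
    [[-0.17,-0.18,-0.005],[0,0,0.08]],
    [[-0.27,-0.28,-0.005],[0,0,0.125]],
    [[-0.37,-0.38,-0.005],[0,0,0.125]],
    [[-0.46,-0.48,-0.005],[0,0,0.125]],
    [[-0.53,-0.55,-0.005],[0,0,0.125]],
    [[-0.57,-0.59,-0.005],[0,0,0.125]],
    [[-0.58,-0.6,-0.005],[0,0,0.125]],
    [[-0.58,-0.6,-0.005],[0,0,0.125]],
    [[-0.58,-0.6,-0.005],[0,0,0.125]]
  ]
}}

```text
time: 5.58
eef_pos: [0.4248, -0.133, 0.184]
ee_rot: [-0.001, 0.596, 0.803, 0.0]
ft_force: [-0.2, 0.0, -4.2]
grip_width: 0.399
finger_force: 61.4
```

```bash
python3 -c "
from h import *
go(.4223,-.1349,.0384,16.6)"
```

```text
shift [-0.006 -0.011  0.583] turn [-0.001 -0.001  0.003] rows~ 3.4930322862789605
```

Request:
{"fn": "carry_out", "kwargs": {
  "moves": [
    [[-0.006,-0.01,0.05],[0,0,0]],
    [[-0.006,-0.01,0.12],[0,0,0]],
    [[-0.006,-0.01,0.2],[0,0,0]],
    [[-0.006,-0.01,0.28],[0,0,0]],
    [[-0.006,-0.01,0.36],[0,0,0]],
    [[-0.006,-0.01,0.43],[0,0,0]],
    [[-0.006,-0.01,0.49],[0,0,0]],
    [[-0.006,-0.01,0.53],[0,0,0]],
    [[-0.006,-0.01,0.55],[0,0,0]],
    [[-0.006,-0.01,0.55],[0,0,0]]
  ]
}}

```text
time: 6.42
eef_pos: [0.4228, -0.1346, 0.0464]
ee_rot: [-0.001, 0.595, 0.804, -0.0]
ft_force: [0.1, -0.2, -3.3]
grip_width: 0.4
finger_force: 61.4
```

```bash
python3 -c "
from h import *
go(.4223,-.1349,.0374,16.6)
c=camera('side');cv2.imwrite('pics/b.png',cv2.resize(c['image'][195:325,225:385,::-1],None,fx=4,fy=4,interpolation=2))"
```

```text
shift [-0.001 -0.002  0.036] turn [-0.001 -0.001  0.004] rows~ 0.21747214915123947
```

View pics/b.png

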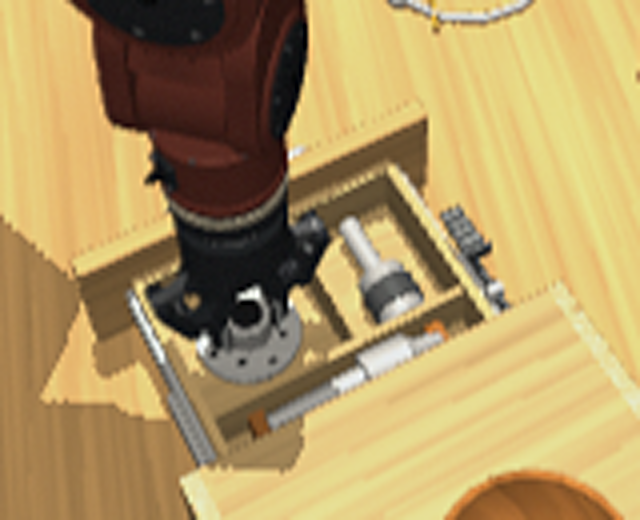

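The faceplate (crop 250,345) sits level inside the bay, with about 9 mm left to go. I lower it slowly.

Request:
{"fn": "carry_out", "kwargs": {
  "moves": [
    [[0,-0.002,0.005],[0,0,0]],
    [[0,-0.002,0.01],[0,0,0]],
    [[0,-0.002,0.015],[0,0,0]],
    [[0,-0.002,0.02],[0,0,0]],
    [[0,-0.002,0.024],[0,0,0]],
    [[0,-0.002,0.027],[0,0,0]],
    [[0,-0.002,0.03],[0,0,0]],
    [[0,-0.002,0.03],[0,0,0]],
    [[0,-0.002,0.03],[0,0,0]]
  ]
}}

```text
time: 7.22
eef_pos: [0.423, -0.1361, 0.04]
ee_rot: [-0.0, 0.595, 0.803, -0.0]
ft_force: [0.2, -0.6, -4.0]
grip_width: 0.4
finger_force: 61.4
```

Request:
{"fn": "carry_out", "kwargs": {
  "moves": [
    [[0,0,0.002],[0,0,0]],
    [[0,0,0.004],[0,0,0]],
    [[0,0,0.006],[0,0,0]],
    [[0,0,0.006],[0,0,0]],
    [[0,0,0.006],[0,0,0]]
  ]
}}

```text
time: 7.63
eef_pos: [0.423, -0.1361, 0.0385]
ee_rot: [-0.0, 0.595, 0.803, 0.0]
ft_force: [0.8, 0.8, -3.3]
grip_width: 0.402
finger_force: 61.4
```

Request:
{"fn": "carry_out", "kwargs": {
  "moves": [
    [[0,0,0.002],[0,0,0]],
    [[0,0,0.004],[0,0,0]],
    [[0,0,0.006],[0,0,0]],
    [[0,0,0.006],[0,0,0]],
    [[0,0,0.006],[0,0,0]]
  ]
}}

```text
time: 8.05
eef_pos: [0.4231, -0.1361, 0.0373]
ee_rot: [0.0, 0.595, 0.803, -0.0]
ft_force: [-2.5, -0.2, 4.7]
grip_width: 0.402
finger_force: 62.4
```

The force has changed from -3.3 to +4.7 N, so the plate rests on the floor. I release it and rise.

Request:
{"fn": "carry_out", "kwargs": {
  "moves": [
    [[0,0,0],[0,0,0]],
    [[0,0,0],[0,0,0]],
    [[0,0,0],[0,0,0]],
    [[0,0,0],[0,0,0]],
    [[0,0,0],[0,0,0]],
    [[0,0,0],[0,0,0]]
  ],
  "jaw": 0.62
}}

```text
time: 8.55
eef_pos: [0.4231, -0.1361, 0.0371]
ee_rot: [0.0, 0.595, 0.803, 0.0]
ft_force: [-0.1, -0.3, -0.9]
grip_width: 0.621
finger_force: 0.0
```

Request:
{"fn": "carry_out", "kwargs": {
  "moves": [
    [[0,0,-0.03],[0,0,0]],
    [[0,0,-0.08],[0,0,0]],
    [[0,0,-0.16],[0,0,0]],
    [[0,0,-0.28],[0,0,0]],
    [[0,0,-0.4],[0,0,0]],
    [[0,0,-0.5],[0,0,0]],
    [[0,0,-0.56],[0,0,0]],
    [[0,0,-0.56],[0,0,0]],
    [[0,0,-0.56],[0,0,0]]
  ]
}}

```text
time: 9.3
eef_pos: [0.4235, -0.1363, 0.1779]
ee_rot: [0.001, 0.595, 0.803, 0.0]
ft_force: [-0.2, 0.9, 0.0]
grip_width: 0.618
finger_force: 0.0
```

```bash
python3 -c "
from h import *
x,y,_=w((-.207,.118,0));go(x,y,.15,16.64);go(x,y,.096,16.64)
c=camera('side');cv2.imwrite('pics/b2.png',cv2.resize(c['image'][195:325,225:385,::-1],None,fx=4,fy=4,interpolation=2))"
```

```text
shift [-0.128  0.666  0.113] turn [0.001 0.001 0.003] rows~ 4.122765382121207
shift [-0.128  0.666  0.329] turn [0.001 0.001 0.003] rows~ 4.517635681496603
```

View pics/b2.png

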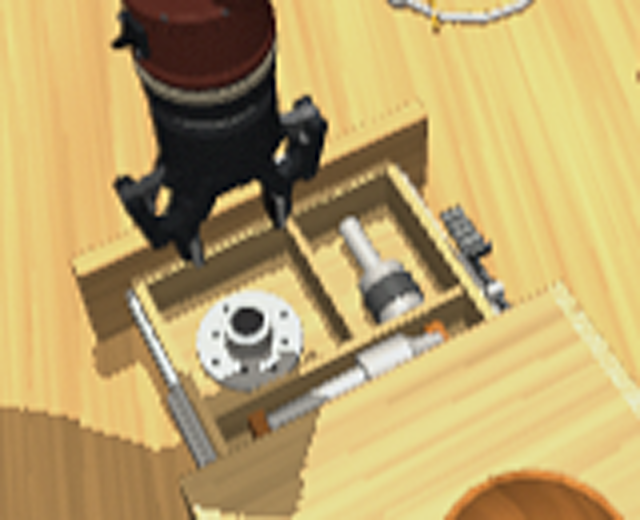

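The plate lies flat, hub up, in the bay (crop 248,340), clear of the dividers. Next I shut the fingers and hover over the lever pad.

Request:
{"fn": "carry_out", "kwargs": {
  "moves": [
    [[-0.02,0.1,0],[0,0,0.003]],
    [[-0.05,0.24,0],[0,0,0.003]],
    [[-0.08,0.38,0],[0,0,0.003]],
    [[-0.1,0.5,0],[0,0,0.003]],
    [[-0.12,0.6,0],[0,0,0.003]],
    [[-0.128,0.65,0.04],[0,0,0.003]],
    [[-0.128,0.666,0.09],[0,0,0.003]],
    [[-0.128,0.666,0.14],[0,0,0.003]],
    [[-0.128,0.666,0.18],[0,0,0.003]],
    [[-0.128,0.666,0.22],[0,0,0.003]],
    [[-0.128,0.666,0.22],[0,0,0.003]],
    [[-0.128,0.666,0.22],[0,0,0.003]]
  ],
  "jaw": 0
}}

```text
time: 10.35
eef_pos: [0.5906, -0.1182, 0.1214]
ee_rot: [-0.001, 0.597, 0.802, -0.0]
ft_force: [0.6, 0.4, 0.5]
grip_width: 0.0
finger_force: 0.0
```

```bash
python3 -c "
from h import *
x,y,_=w((-.207,.118,0));go(x,y,.096,16.64);go(x,y,.087,16.64)"
```

```text
shift [-0.003  0.006  0.102] turn [-0.001 -0.001 -0.   ] rows~ 0.6110942101780255
shift [-0.003  0.006  0.138] turn [-0.001 -0.001 -0.   ] rows~ 0.8266064107879245
```

Request:
{"fn": "carry_out", "kwargs": {
  "moves": [
    [[0,0.004,0.03],[0,0,0]],
    [[0,0.004,0.06],[0,0,0]],
    [[0,0.004,0.085],[0,0,0]],
    [[0,0.004,0.1],[0,0,0]],
    [[0,0.004,0.112],[0,0,0]],
    [[0,0.004,0.124],[0,0,0]],
    [[0,0.004,0.134],[0,0,0]],
    [[0,0.004,0.136],[0,0,0]],
    [[0,0.004,0.136],[0,0,0]]
  ]
}}

```text
time: 11.1
eef_pos: [0.5924, -0.1179, 0.0883]
ee_rot: [-0.0, 0.597, 0.802, -0.0]
ft_force: [-2.7, 1.7, 6.1]
grip_width: 0.005
finger_force: 3.1
```

Request:
{"fn": "carry_out", "kwargs": {
  "moves": [
    [[0,0,0.005],[0,0,0]],
    [[-0.01,0,0.005],[0,0,0]],
    [[-0.02,0,0.005],[0,0,0]],
    [[-0.03,0,0.005],[0,0,0]],
    [[-0.04,0,0.005],[0,0,0]],
    [[-0.055,0,0.005],[0,0,0]],
    [[-0.07,0,0.005],[0,0,0]],
    [[-0.085,0,0.005],[0,0,0]],
    [[-0.1,0,0.005],[0,0,0]],
    [[-0.115,0,0.005],[0,0,0]],
    [[-0.13,0,0.005],[0,0,0]],
    [[-0.13,0,0.005],[0,0,0]]
  ]
}}

```text
time: 12.1
eef_pos: [0.6024, -0.1501, 0.0875]
ee_rot: [0.001, 0.598, 0.802, -0.0]
ft_force: [-2.2, -1.8, 4.9]
grip_width: 0.001
finger_force: 2.4
```

```bash
cat >> h.py <<'E'
def panel():
    "drawer opening from the top camera: panel top edge brightness profile along chest x"
    c=camera("top");g=cv2.GaussianBlur(cv2.cvtColor(c["image"],cv2.COLOR_RGB2GRAY),(0,0),.7).astype(np.float32)
    return c,g
E
python3 - <<'E'
from h import *
o=get_obs();print(o["eef_pos"],o["ft_force"])
d=o["eef_pos"][:2]-P[:2];c,s=np.cos(P[2]),np.sin(P[2]);print("chest",c*d[0]+s*d[1],-s*d[0]+c*d[1])
E
```

```text
[ 0.60238829 -0.15014751  0.08747382] [-2.23415932 -1.76463858  4.90502897]
chest -0.1738335545775911 0.11873371956933704
```

```bash
cat >> h.py <<'E'
def prof():
    for n,ys in (("top",np.linspace(-.14,-.09,20)),("side",np.linspace(-.14,-.08,20))):
        c=camera(n);g=cv2.cvtColor(c["image"],cv2.COLOR_RGB2GRAY);xs=np.arange(-.34,-.12,.004)
        m=np.float32([[proj(c,w((x,y,.114))) for y in ys] for x in xs])
        v=cv2.remap(g,m[...,0],m[...,1],cv2.INTER_LINEAR).mean(1)
        print(n," ".join(f"{int(x*1000)}:{int(a)}" for x,a in zip(xs,v)))
E
python3 -c "from h import *;prof()"
```

```text
top -340:71 -336:70 -332:69 -328:68 -324:67 -320:66 -316:65 -312:63 -308:62 -304:61 -300:61 -296:60 -292:61 -288:61 -284:62 -279:62 -275:62 -271:63 -267:63 -263:64 -259:65 -255:65 -251:66 -247:67 -243:68 -239:68 -235:69 -231:69 -227:69 -223:69 -219:69 -215:69 -211:69 -207:69 -203:69 -199:69 -195:69 -191:69 -187:69 -183:69 -179:69 -175:69 -171:68 -167:68 -163:68 -159:67 -155:67 -151:66 -147:64 -143:63 -139:61 -135:59 -131:58 -127:56 -123:57 -119:75
side -340:173 -336:172 -332:168 -328:165 -324:163 -320:161 -316:158 -312:154 -308:152 -304:149 -300:145 -296:142 -292:140 -288:138 -284:135 -279:149 -275:174 -271:170 -267:158 -263:129 -259:89 -255:83 -251:86 -247:89 -243:104 -239:121 -235:113 -231:99 -227:100 -223:99 -219:97 -215:96 -211:120 -207:137 -203:142 -199:152 -195:145 -191:135 -187:136 -183:137 -179:133 -175:133 -171:135 -167:137 -163:134 -159:130 -155:135 -151:136 -147:136 -143:134 -139:132 -135:133 -131:142 -127:182 -123:196 -119:201
```

From the side camera, the panel front is at chest x ≈ -0.281, so the drawer is at about 0.138 and past the catch. I lift off and move round to the front of the panel.

Request:
{"fn": "carry_out", "kwargs": {
  "moves": [
    [[0.01,0,-0.02],[0,0,0]],
    [[0.02,0,-0.08],[0,0,0]],
    [[0.03,0,-0.18],[0,0,0]],
    [[0.05,-0.02,-0.28],[0,0,0]],
    [[0.15,-0.1,-0.34],[0,0,0]],
    [[0.28,-0.2,-0.36],[0,0,0]],
    [[0.4,-0.3,-0.36],[0,0,0]],
    [[0.52,-0.4,-0.36],[0,0,0]],
    [[0.62,-0.46,-0.36],[0,0,0]],
    [[0.64,-0.48,-0.36],[0,0,0]],
    [[0.64,-0.48,-0.36],[0,0,0]],
    [[0.64,-0.48,-0.36],[0,0,0]]
  ]
}}

```text
time: 13.2
eef_pos: [0.4421, -0.0303, 0.1773]
ee_rot: [0.001, 0.597, 0.802, 0.0]
ft_force: [1.1, -0.2, 0.5]
grip_width: 0.0
finger_force: 0.0
```

```bash
python3 -c "
from h import *
prof();x,y,_=w((-.32,0,0));go(x,y,.088,16.64)"
```

```text
top -340:63 -336:64 -332:64 -328:64 -324:64 -320:63 -316:63 -312:63 -308:63 -304:63 -300:63 -296:63 -292:62 -288:62 -284:61 -279:60 -275:59 -271:58 -267:57 -263:55 -259:53 -255:51 -251:48 -247:46 -243:52 -239:72 -235:93 -231:106 -227:111 -223:114 -219:119 -215:122 -211:123 -207:124 -203:127 -199:132 -195:139 -191:149 -187:157 -183:163 -179:168 -175:170 -171:168 -167:166 -163:159 -159:150 -155:154 -151:161 -147:154 -143:143 -139:137 -135:140 -131:145 -127:142 -123:122 -119:122
side -340:188 -336:189 -332:189 -328:189 -324:190 -320:190 -316:190 -312:191 -308:191 -304:191 -300:191 -296:192 -292:192 -288:193 -284:191 -279:153 -275:128 -271:132 -267:135 -263:118 -259:83 -255:77 -251:81 -247:83 -243:97 -239:113 -235:104 -231:93 -227:93 -223:93 -219:91 -215:90 -211:112 -207:129 -203:127 -199:127 -195:126 -191:126 -187:128 -183:129 -179:124 -175:124 -171:127 -167:128 -163:133 -159:145 -155:150 -151:150 -147:151 -143:148 -139:147 -135:147 -131:156 -127:198 -123:203 -119:200
shift [-0.055  0.001  0.356] turn [ 0.001  0.    -0.   ] rows~ 2.159883558777114
```

Request:
{"fn": "carry_out", "kwargs": {
  "moves": [
    [[-0.03,0,0.06],[0,0,0]],
    [[-0.055,0,0.14],[0,0,0]],
    [[-0.055,0,0.22],[0,0,0]],
    [[-0.055,0,0.29],[0,0,0]],
    [[-0.055,0,0.34],[0,0,0]],
    [[-0.055,0,0.356],[0,0,0]],
    [[-0.08,0,0.356],[0,0,0]],
    [[-0.1,0,0.356],[0,0,0]],
    [[-0.12,0,0.356],[0,0,0]],
    [[-0.14,0,0.356],[0,0,0]],
    [[-0.16,0,0.356],[0,0,0]],
    [[-0.18,0,0.356],[0,0,0]]
  ]
}}

```text
time: 14.3
eef_pos: [0.4544, -0.0735, 0.0883]
ee_rot: [0.0, 0.597, 0.802, 0.001]
ft_force: [-0.1, 1.9, 1.3]
grip_width: -0.002
finger_force: 1.3
```

Request:
{"fn": "carry_out", "kwargs": {
  "moves": [
    [[-0.02,0,0],[0,0,0]],
    [[-0.04,0,0],[0,0,0]],
    [[-0.06,0,0],[0,0,0]],
    [[-0.08,0,0],[0,0,0]],
    [[-0.1,0,0],[0,0,0]],
    [[-0.12,0,0],[0,0,0]],
    [[-0.14,0,0],[0,0,0]],
    [[-0.16,0,0],[0,0,0]],
    [[-0.18,0,0],[0,0,0]],
    [[-0.2,0,0],[0,0,0]],
    [[-0.22,0,0],[0,0,0]],
    [[-0.24,0,0],[0,0,0]]
  ]
}}

```text
time: 15.3
eef_pos: [0.4713, -0.1312, 0.0878]
ee_rot: [-0.0, 0.597, 0.802, 0.0]
ft_force: [-0.0, 3.6, 0.7]
grip_width: 0.002
finger_force: 1.4
```

```bash
cat >> h.py <<'E'
def ch():
    o=get_obs();d=o["eef_pos"][:2]-P[:2];c,s=np.cos(P[2]),np.sin(P[2]);f=o["ft_force"]
    print("chest",c*d[0]+s*d[1],-s*d[0]+c*d[1],o["eef_pos"][2],"Fx",c*f[0]+s*f[1],o["time"])
E
python3 -c "
from h import *
ch();prof();"
```

```text
chest -0.22951605155446367 -0.0014016487079911988 0.08778223010976888 Fx -3.4380035132796816 15.3
top -340:58 -336:49 -332:44 -328:43 -324:44 -320:46 -316:48 -312:50 -308:52 -304:53 -300:54 -296:56 -292:57 -288:57 -284:58 -279:58 -275:59 -271:59 -267:59 -263:60 -259:60 -255:60 -251:60 -247:60 -243:60 -239:60 -235:61 -231:60 -227:60 -223:60 -219:60 -215:60 -211:60 -207:60 -203:60 -199:60 -195:60 -191:60 -187:60 -183:60 -179:60 -175:60 -171:59 -167:59 -163:59 -159:59 -155:59 -151:58 -147:57 -143:56 -139:56 -135:54 -131:52 -127:51 -123:51 -119:70
side -340:195 -336:195 -332:196 -328:196 -324:197 -320:197 -316:197 -312:198 -308:198 -304:198 -300:198 -296:199 -292:199 -288:200 -284:200 -279:201 -275:201 -271:201 -267:202 -263:202 -259:203 -255:203 -251:203 -247:204 -243:204 -239:204 -235:205 -231:205 -227:205 -223:205 -219:206 -215:203 -211:151 -207:134 -203:138 -199:141 -195:116 -191:84 -187:82 -183:86 -179:96 -175:117 -171:114 -167:102 -163:101 -159:101 -155:98 -151:104 -147:132 -143:133 -139:132 -135:133 -131:140 -127:177 -123:186 -119:187
```

Request:
{"fn": "carry_out", "kwargs": {
  "moves": [
    [[-0.02,0,0],[0,0,0]],
    [[-0.04,0,0],[0,0,0]],
    [[-0.06,0,0],[0,0,0]],
    [[-0.08,0,0],[0,0,0]],
    [[-0.1,0,0],[0,0,0]],
    [[-0.118,0,0],[0,0,0]],
    [[-0.134,0,0],[0,0,0]],
    [[-0.148,0,0],[0,0,0]],
    [[-0.16,0,0],[0,0,0]],
    [[-0.168,0,0],[0,0,0]],
    [[-0.174,0,0],[0,0,0]],
    [[-0.18,0,0],[0,0,0]]
  ]
}}

```text
time: 16.4
eef_pos: [0.4841, -0.1739, 0.0878]
ee_rot: [-0.0, 0.597, 0.802, 0.0]
ft_force: [-2.0, 1.4, -0.7]
grip_width: 0.006
finger_force: 1.3
```

Request:
{"fn": "carry_out", "kwargs": {
  "moves": [
    [[-0.006,0,0],[0,0,0]],
    [[-0.012,0,0],[0,0,0]],
    [[-0.018,0,0],[0,0,0]],
    [[-0.024,0,0],[0,0,0]],
    [[-0.03,0,0],[0,0,0]],
    [[-0.036,0,0],[0,0,0]],
    [[-0.042,0,0],[0,0,0]],
    [[-0.048,0,0],[0,0,0]],
    [[-0.054,0,0],[0,0,0]],
    [[-0.06,0,0],[0,0,0]]
  ]
}}

```text
time: 17.23
eef_pos: [0.4879, -0.1864, 0.0878]
ee_rot: [-0.001, 0.597, 0.802, 0.001]
ft_force: [-3.9, 15.9, 8.1]
grip_width: 0.002
finger_force: 7.9
```

```bash
python3 -c "
from h import *
ch();prof();"
```

```text
chest -0.1719245771388083 -0.0013773231414951972 0.08780586874875874 Fx -16.348324549828508 17.2333
top -340:152 -336:152 -332:154 -328:157 -324:160 -320:162 -316:161 -312:154 -308:143 -304:131 -300:119 -296:107 -292:95 -288:85 -284:76 -279:64 -275:53 -271:47 -267:44 -263:45 -259:46 -255:47 -251:49 -247:51 -243:52 -239:54 -235:55 -231:57 -227:58 -223:59 -219:60 -215:60 -211:60 -207:61 -203:61 -199:62 -195:62 -191:62 -187:63 -183:62 -179:63 -175:63 -171:63 -167:63 -163:63 -159:63 -155:63 -151:63 -147:63 -143:63 -139:63 -135:63 -131:63 -127:64 -123:63 -119:63
side -340:197 -336:197 -332:198 -328:198 -324:198 -320:199 -316:199 -312:200 -308:199 -304:200 -300:200 -296:199 -292:197 -288:198 -284:195 -279:194 -275:193 -271:191 -267:190 -263:191 -259:190 -255:190 -251:194 -247:201 -243:205 -239:206 -235:206 -231:207 -227:207 -223:207 -219:208 -215:208 -211:208 -207:208 -203:208 -199:208 -195:208 -191:208 -187:208 -183:208 -179:208 -175:208 -171:208 -167:208 -163:209 -159:203 -155:142 -151:137 -147:141 -143:141 -139:110 -135:83 -131:94 -127:134 -123:137 -119:135
```

Request:
{"fn": "carry_out", "kwargs": {
  "moves": [
    [[-0.004,0,0],[0,0,0]],
    [[-0.008,0,0],[0,0,0]],
    [[-0.012,0,0],[0,0,0]],
    [[-0.016,0,0],[0,0,0]],
    [[-0.02,0,0],[0,0,0]],
    [[-0.024,0,0],[0,0,0]],
    [[-0.028,0,0],[0,0,0]],
    [[-0.032,0,0],[0,0,0]],
    [[-0.032,0,0],[0,0,0]]
  ]
}}

```text
time: 18.08
eef_pos: [0.4905, -0.1952, 0.0878]
ee_rot: [-0.001, 0.597, 0.802, 0.001]
ft_force: [-1.2, 5.5, 0.8]
grip_width: -0.001
finger_force: 2.8
```

```bash
python3 -c "
from h import *
ch();prof();" | grep -v top
```

```text
chest -0.16273133564981257 -0.0013224155265922563 0.0878241259484992 Fx -5.566075106593795 18.0833
side -340:197 -336:197 -332:198 -328:198 -324:198 -320:199 -316:199 -312:200 -308:200 -304:200 -300:200 -296:199 -292:197 -288:198 -284:195 -279:194 -275:194 -271:191 -267:189 -263:189 -259:188 -255:187 -251:189 -247:193 -243:197 -239:201 -235:205 -231:207 -227:207 -223:207 -219:207 -215:208 -211:208 -207:208 -203:208 -199:208 -195:208 -191:208 -187:208 -183:209 -179:208 -175:208 -171:208 -167:208 -163:209 -159:209 -155:209 -151:206 -147:154 -143:136 -139:139 -135:142 -131:128 -127:132 -123:137 -119:135
```

Request:
{"fn": "carry_out", "kwargs": {
  "moves": [
    [[-0.003,0,0],[0,0,0]],
    [[-0.006,0,0],[0,0,0]],
    [[-0.009,0,0],[0,0,0]],
    [[-0.012,0,0],[0,0,0]],
    [[-0.015,0,0],[0,0,0]],
    [[-0.018,0,0],[0,0,0]],
    [[-0.021,0,0],[0,0,0]],
    [[-0.021,0,0],[0,0,0]]
  ]
}}

```text
time: 18.85
eef_pos: [0.4923, -0.2013, 0.0878]
ee_rot: [0.0, 0.597, 0.802, -0.0]
ft_force: [-0.3, 1.7, -1.1]
grip_width: -0.001
finger_force: 1.0
```

```bash
python3 -c "
from h import *
ch();prof();" | grep -v top | sed 's/-340.*-175/-175/'
```

```text
chest -0.1563635789652505 -0.0013369488974098107 0.08784965606582472 Fx -1.671131671334707 18.85
side -175:208 -171:208 -167:209 -163:209 -159:209 -155:209 -151:209 -147:206 -143:190 -139:133 -135:138 -131:134 -127:134 -123:137 -119:135
```

Request:
{"fn": "carry_out", "kwargs": {
  "moves": [
    [[-0.003,0,0],[0,0,0]],
    [[-0.006,0,0],[0,0,0]],
    [[-0.009,0,0],[0,0,0]],
    [[-0.012,0,0],[0,0,0]],
    [[-0.012,0,0],[0,0,0]]
  ]
}}

```text
time: 19.37
eef_pos: [0.4931, -0.2037, 0.0879]
ee_rot: [-0.0, 0.597, 0.802, 0.0]
ft_force: [0.4, 4.3, 0.3]
grip_width: 0.002
finger_force: 2.3
```

```bash
python3 -c "
from h import *
ch()"
```

```text
chest -0.15384742927244544 -0.0013135959725995364 0.08789961111836896 Fx -4.062709813968414 19.3667
```

Request:
{"fn": "carry_out", "kwargs": {
  "moves": [
    [[-0.003,0,0],[0,0,0]],
    [[-0.006,0,0],[0,0,0]],
    [[-0.009,0,0],[0,0,0]],
    [[-0.012,0,0],[0,0,0]],
    [[-0.012,0,0],[0,0,0]]
  ]
}}

```text
time: 19.78
eef_pos: [0.493, -0.2037, 0.0879]
ee_rot: [-0.002, 0.597, 0.802, 0.002]
ft_force: [-2.7, 18.0, 10.9]
grip_width: -0.004
finger_force: 8.8
```

```bash
python3 -c "
from h import *
ch();prof();" | grep -v top | sed 's/-340.*-175/-175/'
```

```text
chest -0.15381885598739897 -0.001385135764141003 0.08789263983964238 Fx -18.05833563882649 19.7833
side -175:208 -171:208 -167:209 -163:209 -159:209 -155:209 -151:210 -147:210 -143:208 -139:168 -135:135 -131:132 -127:134 -123:137 -119:135
```

The drawer has stopped firmly: 18 N with no travel, and the panel is at the closed position. I back off and rise clear.

Request:
{"fn": "carry_out", "kwargs": {
  "moves": [
    [[0.02,0,0],[0,0,0]],
    [[0.05,0,0],[0,0,0]],
    [[0.08,0,-0.03],[0,0,0]],
    [[0.12,0,-0.1],[0,0,0]],
    [[0.2,0,-0.2],[0,0,0]],
    [[0.3,0,-0.35],[0,0,0]],
    [[0.4,0,-0.45],[0,0,0]],
    [[0.5,0,-0.5],[0,0,0]],
    [[0.6,0,-0.5],[0,0,0]],
    [[0.6,0,-0.5],[0,0,0]],
    [[0.6,0,-0.5],[0,0,0]]
  ]
}}

```text
time: 20.8
eef_pos: [0.4508, -0.0623, 0.2137]
ee_rot: [0.001, 0.597, 0.803, -0.0]
ft_force: [0.2, -0.1, 0.4]
grip_width: 0.001
finger_force: 0.0
```

```bash
python3 -c "
from h import *
prof();print(get_obs()['ft_force'])" | grep -v top | sed 's/-340.*-175/-175/'
```

```text
side -175:134 -171:134 -167:134 -163:134 -159:134 -155:135 -151:135 -147:135 -143:134 -139:147 -135:193 -131:193 -127:199 -123:202 -119:200
[-0.04483256  0.52463104 -0.21167095]
```

The panel is still closed and the robot is touching nothing, so I hand in.

```bash
python3 -c "
from plant import robot
print(robot.sign_off())"
```

```text
the job is handed in; nothing more can be done
None
```

I laid the faceplate flat, hub up, in the empty bay, pressed the lever to free the drawer, pushed it gently home until it stopped firmly, and handed in the job at about 21 s.

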